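Empty the blank hopper into the catch bin

TASK

The brass blanks in the feed hopper are wanted out. Set the blue catch bin upright on the bench squarely under the hopper's chute, pull the orange locking pin and leave it in the green tray, then draw the slide gate out by its yellow post all the way to its end stop so that all three blanks drop into the bin. Leave the red oil can, the chuck and the amber jar standing where they are.

Things in the scene. Friction and masses are not known exactly. Their poses are not given: they have to be found in the camera images.
- hopper: Fixed feed hopper; origin on the bench straight below the chute's middle. +y: the way the gate draws out; -x: the open front of the bay under the chute; z up. Chute 52 mm (x) by 33 mm (y) outside, 122 to 202 mm high; loading mouth above it to 240 mm, flared only to +x (51 mm) and -y (29 mm). Bay clear up to 104 mm.
- column (a point): Foot of the hopper's cream column (45 x 35 mm, 212 mm high), on the bench 115 mm along hopper -y from the chute axis; base plate 110 mm (x) by 80 mm (y), 12 mm thick.
- bridge (a point): Pin hole in the dark bridge over the gate, top face, 132 mm high, 75 mm along hopper +y from the chute axis. Bridge 60 mm (x) by 24 mm (y). Gate rails at hopper x = +-26 mm (8 mm thick), y from -20 to 92 mm, 104 to 128 mm high.
- chute (a point): Centre of the chute's outlet, just under the gate, 114 mm above the bench. Axes as the hopper's.
- gate (a joint): Slide gate, m: 0 fully shut, 0.060 fully out against its end stop; stays where left, about 3 N of friction. It cannot be drawn past about 0.009 while the locking pin is in. The blanks fall once it is about half out.
- gate_post (a point): Middle of the gate's yellow upright grip post: 20 mm diameter, 120 to 175 mm above the bench; 150 mm along hopper +y from the chute axis when shut; moves along hopper +y with the gate. The steel gate plate under it is 42 mm wide, 114 to 120 mm high, and ends 16 mm beyond the post.
- pin_mid (a point): Loose locking pin, upright in the bridge's hole at the start, 40 g, 66 mm long: steel shank 10 mm diameter, 32 mm long; above it an orange head 22 mm diameter, 34 mm tall, resting on the bridge (head 132 to 166 mm above the bench). This point is half-way along it, 133 mm high at the start; z points to the head end. Lift it 35 mm or more to free it.
- bin_mid (a point): Blue open catch bin, loose, 200 g; this point is its middle, 25 mm above its underside. 94 mm (its x) by 84 mm (its y) outside, 50 mm tall, walls and floor 4 mm. Its pull post sticks out on its -x side. It fits into the bay from the hopper's -x side with its x axis along the hopper's.
- bin_post (a point): Grip point of the bin's white pull post: 22 mm (bin x) by 18 mm (bin y), from the bench to 72 mm high; this point 100 mm along bin -x from the bin's middle, 50 mm above its underside; axes as the bin's.
- tray: Green open tray fixed to the bench, for the pin. 150 x 150 mm, walls 22 mm high and 4 mm thick, floor 4 mm; origin at the centre of its underside.
- blank0_center (a point): Centre of brass-coloured round blank 0, 22 mm diameter, 40 mm long along its x, 40 g, loose; the three start lying one on another inside the chute on the gate.
- blank1_center (a point): Centre of brass-coloured round blank 1, 22 mm diameter, 40 mm long along its x, 40 g, loose; the three start lying one on another inside the chute on the gate.
- blank2_center (a point): Centre of brass-coloured round blank 2, 22 mm diameter, 40 mm long along its x, 40 g, loose; the three start lying one on another inside the chute on the gate.
- can_mid (a point): Red oil can, a bystander: 56 mm diameter, 210 mm tall with a tapering spout (narrower above 110 mm), 400 g; this point half-way up. Stands behind the gate's path.
- chuck_mid (a point): Small steel lathe chuck, a bystander: 68 mm diameter, 42 mm tall, 900 g; this point half-way up. Stands below the gate.
- jar_mid (a point): Amber jar with black cap, a bystander: 52 mm diameter, 75 mm tall, 250 g; this point half-way up. Stands beyond the column.
There are look-alikes about, which are no part of the job. What is meant by the part that bears pin_mid is not black, purple or white, and is the smaller of those in its own colour.

How it is judged (in metres and radians):
At the end, for the whole second after the job is handed in: The gate is within 4 mm of its end stop; the bin stands upright on the bench with its middle within 35 mm (level) of the chute's outlet; all three blanks lie at rest inside the bin; the pin lies or stands at rest in the tray (value of joint gate above 0.056 m and horizontal distance between bin_mid and chute below 0.035 m and angle between bin_mid's own z axis and vertical below 0.1 rad and height (world z) of bin_mid below 0.032 m and x of pin_mid in the frame of tray between -0.071 and 0.071 m and y of pin_mid in the frame of tray between -0.071 and 0.071 m and height (world z) of pin_mid below 0.045 m and linear speed of each of pin, blank0, blank1, blank2 below 0.05 m/s and x of blank0_center in the frame of bin_mid between -0.043 and 0.043 m and y of blank0_center in the frame of bin_mid between -0.038 and 0.038 m and height (world z) of each of blank0_center, blank1_center, blank2_center below 0.05 m and x of blank1_center in the frame of bin_mid between -0.043 and 0.043 m and y of blank1_center in the frame of bin_mid between -0.038 and 0.038 m and x of blank2_center in the frame of bin_mid between -0.043 and 0.043 m and y of blank2_center in the frame of bin_mid between -0.038 and 0.038 m); the robot touches nothing.
It fails at once if the can was shifted by more than 25 mm or tipped over (distance of can_mid from where it was at the start of the episode above 0.025 m or angle between can_mid's own z axis and vertical above 0.5 rad).
It fails at once if the chuck was shifted by more than 25 mm or tipped over (distance of chuck_mid from where it was at the start of the episode above 0.025 m or angle between chuck_mid's own z axis and vertical above 0.5 rad).
It fails at once if the jar was shifted by more than 25 mm or tipped over (distance of jar_mid from where it was at the start of the episode above 0.025 m or angle between jar_mid's own z axis and vertical above 0.5 rad).
It also fails if it takes over 72 s, if anything falls off the work surface, if the arm or the gripper's body presses on something with over 40 N, if the wrist force passes 120 N, or if a joint passes its speed limit or range.

ROBOT

A 7-joint arm with a two-finger parallel gripper is mounted at the origin on the work surface. World frame = base frame: x ahead of the robot, y to its left, z up, the work surface at z = 0. Lengths are in mm, angles in rad, forces in N, time in s.
With the tool pointing down it reaches from about 400 to 850 mm from the base axis. Payload 4.5 kg.
Tool frame: the origin (TCP) lies at the very end of the fingers, on their centre line; the grasp point (between the pads) lies 19 mm behind it (bot.grasp_offset is the z of the grasp point in the tool frame, in mm); z points along the fingers, y is the direction in which the jaws open and shut (so a half turn about z gives the same grasp; the last joint's range is limited). The gripper opens to 88 mm and grips with 3 to 60 N. Pads are 18 mm wide; open, the fingers measure 123 mm over their backs; the gripper's body (75 mm by 187 mm) begins 45 mm behind the grasp point.
Start: joints at [-1.119, 0.689, -0.195, 1.565, 0.157, 0.902, -0.215], TCP at [253.578, 571.272, 238.743] pointing down, gripper open.
Joint ranges: [-3.01, 3.01], [-0.46, 2.08], [-1.47, 1.51], [0.13, 2.56], [-1, 4.14], [0.04, 2.09], [-2.66, 2.66]. Speed limits (rad/s): [2.57, 2.57, 3.14, 3.14, 3.14, 3.14, 3.14].

INTERFACE

Orientations are given as a rotation vector (axis times angle).
In Python, from plant import telemetry, vision, bot gives the robot as it stands.
- The arm moves only by the shell command python3 -m inch 'ROWS'. ROWS is JSON, a list of rows, each a list of 3 entries, a list of its own where there are three numbers: the shift along the tool's x, y, z in m, then the turn about the tool's z in rad, then the gripper's target within -1 to 1 (fully open at 1, half-way at 0, shut at -1). In form: [[[dx, dy, dz], roll, fingers], ...]. A call has 1 to 5 rows; each row is the pose to reach, as a shift and turn from the pose commanded when the call began, along the tool's axes at that moment; what a row does not reach only later rows make up. A row lasts 1/12 s, in which the tool goes at most 41.7 mm and 7.16 degrees, less where a joint would pass 70% of its speed; a pose out of reach is approached as far as the arm can. A call with a gripper value outside its range is refused whole. The fingers move at their own pace and stop on an object; the grip force is fixed at half the most. Time passes only in rows, so rows that repeat a pose let the fingers close. It gives the time, the measured TCP pose, the force and the opening at its end, in the units of the state.
- telemetry.state(): the state, without advancing time (a new reading comes with each control period).
- vision.snapshot(name): name is "scene" or "top" or "wrist"; returns a dict with "img" (420x560x3 uint8, blue, green, red), "z_map" (420x560 float32, mm along the optical axis (not along the pixel's ray), 0 where there is no reading), "K" (3x3 intrinsics, pixels), "origin" and "attitude" of the camera in the world; the wrist camera has in their place "T_tool_cam" (4x4, takes a point from camera to tool coordinates, whose origin is the TCP and whose axes are the flange's). Camera axes: x right, y up, looking along -z (the intrinsics and any distortion apply to the point x, -y, -z); pixel columns grow to the right and rows downward; lengths in mm; the calibration is good to about 2 mm. The wrist camera is an equidistant fisheye: a pixel r from the principal point sees the ray r / f radians off the axis. A picture is of the moment at which its call begins: read the wrist's pose just before it.
- bot.finish_job(): hands the job in, once; it reports no verdict.
The state is a dict: "time_s": time; "joints": joint angles; "qvel": joint speeds; "joint_torque": joint torques, N m; "tool_pos": TCP position; "orientation": TCP orientation; "ft_force": force on the tool from outside, world axes, zero at the start; "ft_torque": the same for the moment, N m; "opening": finger opening in mm.
Only numpy, scipy, OpenCV 4.12 (cv2) and the standard library are available. Lean on these libraries where they do the work, as an engineer would, in place of code of your own. Each camera call takes 0.05 s, during which the arm holds its last target. There are 200 camera calls.

## Working session

There is one attempt and no reset: what is moved stays moved. The work goes in short steps, Python scripts to look and compute and a shell command to move; the robot and the scene stay as the last step left them, time stands still between calls to the robot, and variables do not carry over. Pictures are saved under pics/ and viewed, about 8 in all and at most 12, crops included, and the job is handed in when it is done.

```bash
ls; mkdir -p pics
cat > h.py <<'E'
import numpy as np,cv2
from scipy.spatial.transform import Rotation as R
from plant import telemetry,vision,bot
def att(a):
    a=np.array(a,float)
    return a if a.shape==(3,3) else (R.from_rotvec(a).as_matrix() if a.size==3 else R.from_quat(a).as_matrix())
def cloud(s):
    z=s["z_map"];K=np.array(s["K"]);v,u=np.mgrid[:z.shape[0],:z.shape[1]]
    p=np.stack([(u-K[0,2])/K[0,0]*z,-(v-K[1,2])/K[1,1]*z,-z],-1)
    return p@att(s["attitude"]).T+np.array(s["origin"])
E
python3 - <<'E'
from h import *
print(telemetry.state())
for n in("scene","top"):
    s=vision.snapshot(n);cv2.imwrite(f"pics/{n}0.png",s["img"]);np.save(f"pics/{n}0.npy",s,allow_pickle=True)
    print(n,s["K"],s["origin"],s["attitude"],[k for k in s],(s["z_map"]==0).mean())
E
```

```text
pics
{'time_s': 0.0, 'joints': array([-1.1192016 ,  0.68998366, -0.1945296 ,  1.56634913,  0.15731483,
        0.90249173, -0.21513517]), 'qvel': array([-2.33247341e-04, -8.82227579e-05,  4.88348884e-04, -1.75249586e-03,
        1.59890784e-03,  1.05501183e-03,  3.57662573e-04]), 'joint_torque': array([-3.83696188e-04, -5.27547061e+01, -1.26674898e+00, -1.53432924e+01,
       -5.26176521e-02,  6.54520554e-03,  1.73083886e-04]), 'tool_pos': array([253.37462546, 570.64309405, 237.90927374]), 'orientation': array([-6.51346708e-01, -3.07307385e+00,  2.85949662e-03]), 'ft_force': array([-0.5531508 , -0.38187192,  0.46838329]), 'ft_torque': array([-0.00696678,  0.00039313,  0.0355716 ]), 'opening': 87.98141210107497}
scene [[419.51155315   0.         276.08217   ]
 [  0.         419.51155315 209.7849111 ]
 [  0.           0.           1.        ]] [1292.12721316  268.73472662  674.8593988 ] [0.59931995 0.90670198 1.78810642] ['img', 'z_map', 'K', 'origin', 'attitude'] 0.00405187074829932
top [[509.9890247    0.         277.46438388]
 [  0.         509.9890247  209.34051464]
 [  0.           0.           1.        ]] [ 482.29284184  -11.65038805 1463.99427911] [ 0.07449325 -0.06282639 -1.56022072] ['img', 'z_map', 'K', 'origin', 'attitude'] 0.004000850340136054
```

Run:
```python
import cv2,numpy as np
a=cv2.imread("pics/scene0.png");b=cv2.imread("pics/top0.png")
cv2.imwrite("pics/s1.png",cv2.resize(a,(800,600)));cv2.imwrite("pics/t1.png",cv2.resize(b,(800,600)))
```

```text
(no output)
```

View pics/s1.png

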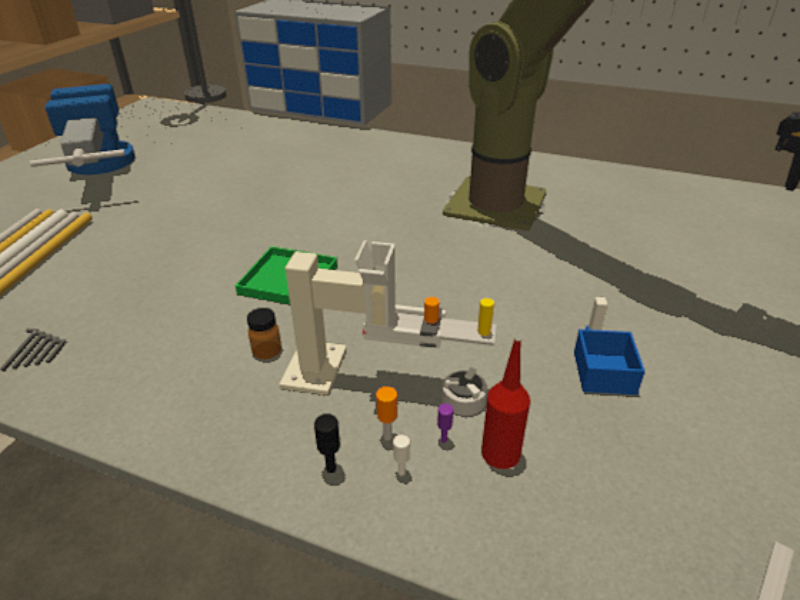

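View pics/t1.png

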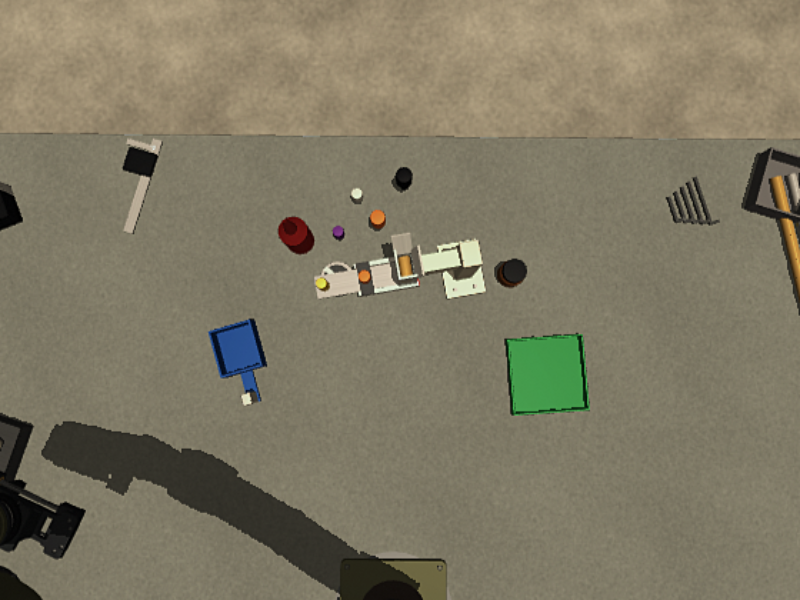

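The scene view (800x600) shows the hopper with the chute at (376,270), an orange pin in the bridge at (432,310) and the yellow post at (487,318). The blue bin is at (608,360) with its post at (598,312). The tray is at (287,275), the can at (505,420), the chuck at (465,392) and the jar at (263,335).

Pin candidates in the top view:
- orange in the bridge (365,276)
- larger orange on the bench (377,218)
- black (403,178)
- purple (338,232)
- white (357,194)

By the description, the small orange one in the bridge is meant. I'll measure next.

```bash
cat >> h.py <<'E'
def hsvmask(img,lo,hi):
    return cv2.inRange(cv2.cvtColor(img,cv2.COLOR_BGR2HSV),lo,hi)>0
def ray(s,u,v,h):
    K=np.array(s["K"]);d=att(s["attitude"])@np.array([(u-K[0,2])/K[0,0],-(v-K[1,2])/K[1,1],-1]);o=np.array(s["origin"])
    return o+d*(h-o[2])/d[2]
E
python3 - <<'E'
from h import *
col=dict(orange=((5,150,90),(15,255,255)),yellow=((24,150,80),(32,255,255)),blue=((105,120,40),(125,255,255)),green=((50,120,40),(75,255,255)),red=((0,180,40),(3,255,255)),cream=((18,20,150),(40,90,255)),purple=((130,80,30),(155,255,255)))
for n in("scene","top"):
    s=np.load(f"pics/{n}0.npy",allow_pickle=True).item();P=cloud(s)
    for c,(lo,hi) in col.items():
        m=hsvmask(s["img"],lo,hi)&(s["z_map"]>0)&(np.abs(P[...,1])<450)&(P[...,0]>250)&(P[...,0]<800)
        k,L,st,ce=cv2.connectedComponentsWithStats(m.astype(np.uint8))
        for i in range(1,k):
            if st[i,4]<25: continue
            q=P[L==i]; zt=np.percentile(q[:,2],97);t=q[q[:,2]>zt-4];mn,mx=t[:,:2].min(0),t[:,:2].max(0)
            print(n,c,ce[i].round(),st[i,4],"top z%.0f"%zt,"cen",t.mean(0).round(1),"box",mn.round(),mx.round(),"rect",[np.round(a,1) for a in cv2.minAreaRect(q[:,:2].astype(np.float32))])
E
```

```text
scene orange [302. 219.] 124 top z163 cen [645.7  58.8 161.7] box [638.  46.] [651.  67.] rect [array([645.2,  57.9]), array([12.2, 21.4]), np.float64(10.6)]
scene orange [184. 235.] 142 top z56 cen [ 675.3 -216.1   54.6] box [ 653. -234.] [ 684. -205.] rect [array([ 674.2, -221.7]), array([27.1, 47.7]), np.float64(25.9)]
scene orange [271. 287.] 198 top z84 cen [771.6  42.3  83.4] box [763.  27.] [776.  51.] rect [array([758. ,  24.4]), array([56.6, 22.4]), np.float64(55.0)]
scene yellow [340. 220.] 176 top z176 cen [627.1 132.9 174.3] box [619. 123.] [635. 141.] rect [array([627.9, 132.5]), array([17.9, 18.3]), np.float64(0.7)]
scene blue [425. 253.] 1827 top z51 cen [518.  309.8  49.3] box [455. 258.] [567. 362.] rect [array([483.3, 301.9]), array([155.3,  83.5]), np.float64(17.4)]
scene green [187. 194.] 999 top z22 cen [ 497.  -337.3   21.3] box [ 390. -377.] [ 547. -259.] rect [array([ 466.5, -318.1]), array([154.6, 113.1]), np.float64(4.4)]
scene green [229. 183.] 115 top z23 cen [ 412.6 -232.4   28.9] box [ 387. -274.] [ 653. -116.] rect [array([ 511.5, -179.2]), array([307.8
[... 2294 characters left out ...]
[658. 145.] rect [array([646.1, 117.5]), array([82.1, 95.1]), np.float64(6.0)]
top cream [267. 193.] 188 top z127 cen [639.3  28.1 125.7] box [615.   8.] [664.  48.] rect [array([642.6,  26.5]), array([44.2, 41. ]), np.float64(17.1)]
top cream [324. 199.] 347 top z19 cen [ 640.7 -131.1   20.5] box [ 614. -170.] [666. -93.] rect [array([ 646.4, -134.2]), array([53.4, 78.9]), np.float64(10.1)]
top cream [172. 279.] 45 top z78 cen [412.6 280.8  76.2] box [402. 277.] [421. 288.] rect [array([412.3, 282.6]), array([20.5, 16.1]), np.float64(17.0)]
top purple [236. 162.] 47 top z71 cen [734.8 115.   69.2] box [727. 107.] [744. 124.] rect [array([737.2, 114.6]), array([20.8, 19.7]), np.float64(3.9)]
```

```bash
cat >> h.py <<'E'
def go(x,y,z,ang=None):
    "tool-frame shift (m) and roll to reach TCP x,y,z, jaws (tool y) along world angle ang (deg)"
    st=telemetry.state();M=R.from_rotvec(st["orientation"]).as_matrix()
    d=M.T@(np.array([x,y,z])-st["tool_pos"])/1000
    a=np.degrees(np.arctan2(M[1,1],M[0,1]));r=0 if ang is None else -(((ang-a)+90)%180-90)
    print("shift",d.round(4),"roll",round(np.radians(r),3),"dist",round(np.linalg.norm(d)*1000),"jaw",round(a,1),"tcp",st["tool_pos"].round(1),"q",st["joints"].round(2),"t",st["time_s"],"F",st["ft_force"].round(1),"open",round(st["opening"],1))
E
python3 - <<'E'
from h import *
S=np.load("pics/scene0.npy",allow_pickle=True).item();T=np.load("pics/top0.npy",allow_pickle=True).item()
def near(s,lo,hi,c,r):
    m=hsvmask(s["img"],lo,hi);v,u=np.nonzero(m);k=np.hypot(u-c[0],v-c[1])<r
    return u[k],v[k]
for n,lo,hi,cs,ct,z0,z1 in(("pin",(5,150,60),(15,255,255),(302,219),(254,193),132,166),("post",(22,130,60),(34,255,255),(340,220),(224,198),120,175)):
    u,v=near(S,lo,hi,cs,25);print(n,"scene box",u.min(),u.max(),v.min(),v.max(),"mid-ray",ray(S,u.mean(),v.mean(),(z0+z1)/2).round(1))
    u,v=near(T,lo,hi,ct,12);print(n,"top",u.min(),u.max(),v.min(),v.max(),ray(T,u.mean(),v.mean(),z1).round(1))
m=hsvmask(T["img"],(18,0,120),(40,90,255))
# bin: blue mask in top, corners at rim height
P=cloud(T);b=hsvmask(T["img"],(105,120,30),(125,255,255))&(P[...,0]>440)&(P[...,0]<640)&(P[...,1]>200)&(P[...,1]<400)
v,u=np.nonzero(b);p=np.array([ray(T,a,c,50)[:2] for a,c in zip(u,v)],np.float32);p=p[p[:,0]+0.3*(p[:,1]-300)>468]
print("bin",cv2.minAreaRect(p))
v,u=np.nonzero(hsvmask(T["img"],(15,0,120),(40,110,255))&(abs(P[...,0]-412)<25)&(abs(P[...,1]-282)<25)&(P[...,2]>50));print("binpost",ray(T,u.mean(),v.mean(),72),len(u))
# bridge/chute: P at mouth top
k=(P[...,2]>230)&(P[...,0]>580)&(P[...,0]<740)&(P[...,1]>-60)&(P[...,1]<40);q=P[k][:,:2].astype(np.float32);print("mouth",cv2.minAreaRect(q),len(q))
go(412,282,200,107)
a=S["img"][190:330,240:400];b=T["img"][120:230,190:340]
cv2.imwrite("pics/c2.png",np.hstack([cv2.resize(a,(400,350),interpolation=2),cv2.resize(b,(400,350),interpolation=2)]))
E
```

```text
pin scene box 297 307 208 226 mid-ray [647.1  58.6 149. ]
pin top 251 258 189 198 [637.8  57.9 166. ]
post scene box 335 345 209 234 mid-ray [623.8 131.9 147.5]
post top 221 228 194 201 [624.  133.9 175. ]
bin ((512.0347900390625, 309.3290100097656), (89.45994567871094, 91.6356430053711), 16.944780349731445)
binpost [412.30698909 283.41261477  72.        ] 46
mouth ((665.3568115234375, -19.479713439941406), (77.6156234741211, 44.733116149902344), 10.889993667602539) 193
shift [-0.2621 -0.1995  0.0384] roll -0.714 dist 332 jaw 66.1 tcp [253.4 570.7 238. ] q [-1.12  0.69 -0.19  1.57  0.16  0.9  -0.22] t 0.1 F [ 0.4  0.9 -0.1] open 87.7
```

View pics/c2.png

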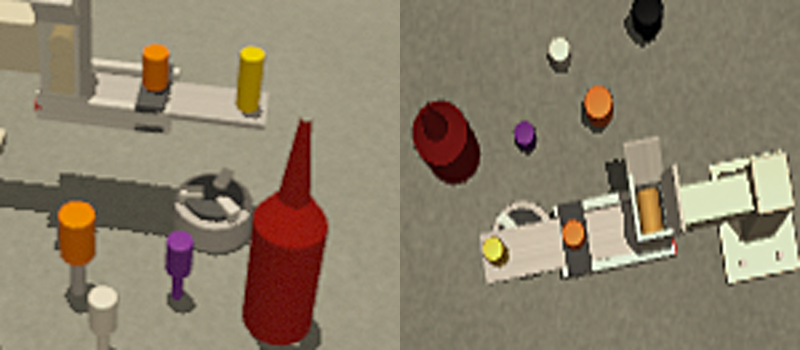

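The crop confirms it: the small orange head sits in the bridge at crop (155,68) and (573,233), while the standing orange one at (77,232) and (598,103) is larger. Moving to the bin post.

```bash
python3 -m inch '[[[-0.16,-0.12,0.02],-0.45,1],[[-0.16,-0.12,0.02],-0.45,1],[[-0.16,-0.12,0.02],-0.45,1],[[-0.16,-0.12,0.02],-0.45,1],[[-0.16,-0.12,0.02],-0.45,1]]'; python3 -c "
from h import *
go(413,283,130,107)"
```

```text
time_s: 0.52
tool_pos: [352.4, 393.1, 218.0]
orientation: [0.053, -3.141, 0.004]
ft_force: [0.4, -1.2, -0.6]
opening: 88.0
shift [-0.0569 -0.1119  0.0883] roll -0.263 dist 153 jaw 91.9 tcp [352.4 393.1 218. ] q [-0.72  0.61 -0.34  1.87  0.3   0.71  0.38] t 0.5167 F [ 0.4 -1.2 -0.6] open 88.0
```

```bash
python3 -m inch '[[[-0.057,-0.112,0.088],-0.263,1],[[-0.057,-0.112,0.088],-0.263,1],[[-0.057,-0.112,0.088],-0.263,1],[[-0.057,-0.112,0.088],-0.263,1],[[-0.057,-0.112,0.088],-0.263,1]]'
cat >> h.py <<'E'
def wrist(name):
    st=telemetry.state();s=vision.snapshot("wrist");cv2.imwrite(f"pics/{name}.png",s["img"])
    s["M"]=R.from_rotvec(st["orientation"]).as_matrix();s["p"]=st["tool_pos"];return s
def wray(s,u,v,h):
    K=np.array(s["K"]);x,y=u-K[0,2],v-K[1,2];r=np.hypot(x,y);t=r/K[0,0]
    d=np.array([np.sin(t)*x/r,-np.sin(t)*y/r,-np.cos(t)]);C=np.array(s["T_tool_cam"])
    d=s["M"]@C[:3,:3]@d;o=s["M"]@C[:3,3]+s["p"];return o+d*(h-o[2])/d[2]
E
python3 -c "
from h import *
go(413,283,36,107)
s=wrist('w0');print(s['T_tool_cam'],s['K'])
np.save('pics/w0.npy',s,allow_pickle=True)"
```

```text
time_s: 0.93
tool_pos: [413.0, 278.3, 127.4]
orientation: [0.448, -3.104, 0.014]
ft_force: [-0.7, 0.4, 1.3]
opening: 87.8
shift [-0.002   0.0052  0.0913] roll -0.01 dist 92 jaw 106.4 tcp [413.  278.3 127.4] q [-0.49  0.73 -0.33  2.03  0.5   0.47  0.67] t 0.9333 F [-0.7  0.4  1.3] open 87.8
[[ 5.88474042e-04  9.59260852e-01  2.82521278e-01  7.26570074e+01]
 [ 9.99998922e-01 -9.44549144e-04  1.12414757e-03  1.04185607e+00]
 [ 1.34520599e-03  2.82520312e-01 -9.59260373e-01 -1.45694174e+02]
 [ 0.00000000e+00  0.00000000e+00  0.00000000e+00  1.00000000e+00]] [[325.1922621    0.         278.09387418]
 [  0.         325.1922621  210.5534922 ]
 [  0.           0.           1.        ]]
```

View pics/w0.png

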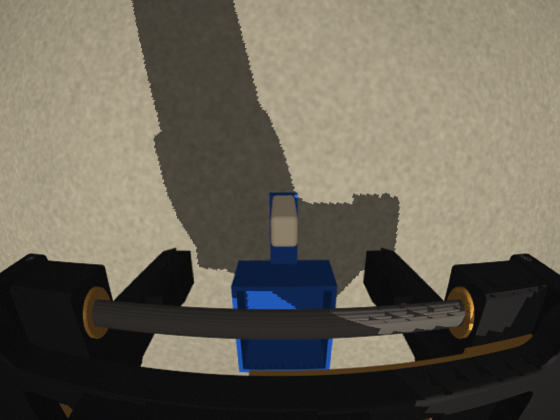

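The wrist view shows the bin post at (285,220) between the fingertips (192,365), about 4 mm off centre in jaw y. The bin lies behind it at (285,310). Descending.

```bash
python3 -m inch '[[[-0.001,0.004,0.04],0,1],[[-0.001,0.004,0.091],0,1],[[-0.001,0.004,0.091],0,1],[[-0.001,0.004,0.091],0,1],[[-0.001,0.004,0.091],0,-1]]'; python3 -m inch '[[[0,0,0],0,-1],[[0,0,0],0,-1],[[0,0,0],0,-1],[[0,0,0],0,-1],[[0,0,0],0,-1]]';python3 -c "
from h import *
go(553.6,-34.3,36,100.7)"
```

```text
time_s: 1.4
tool_pos: [411.2, 291.8, 40.5]
orientation: [-0.464, 3.107, 0.001]
ft_force: [1.2, 0.5, -0.1]
opening: 83.4
time_s: 1.82
tool_pos: [412.0, 290.9, 40.5]
orientation: [-0.461, 3.106, 0.001]
ft_force: [0.4, -0.8, -0.9]
opening: 50.2
shift [-0.041  -0.3523  0.0044] roll 0.108 dist 355 jaw 106.9 tcp [412.  290.9  40.5] q [-0.6   0.88 -0.18  2.06  0.6   0.25  0.57] t 1.8167 F [ 0.4 -0.8 -0.9] open 50.2
```

```bash
python3 -m inch '[[[-0.001,-0.008,0.004],0,0],[[-0.001,-0.008,0.004],0,-0.1],[[-0.001,-0.008,0.004],0,-1],[[-0.001,-0.008,0.004],0,-1],[[-0.001,-0.008,0.004],0,-1]]'; python3 -m inch '[[[0,0,0],0,-1],[[0,0,0],0,-1],[[0,0,0],0,-1],[[0,0,0],0,-1],[[0,0,0],0,-1]]';python3 -c "
from h import *
go(553.6,-34.3,36,100.7)"
```

```text
time_s: 2.23
tool_pos: [414.7, 283.4, 35.6]
orientation: [0.462, -3.107, -0.0]
ft_force: [-0.3, -0.7, -0.0]
opening: 21.8
time_s: 2.65
tool_pos: [414.7, 283.3, 35.7]
orientation: [0.462, -3.107, -0.0]
ft_force: [0.5, -0.5, -0.9]
opening: 17.7
shift [-4.040e-02 -3.443e-01 -3.000e-04] roll 0.108 dist 347 jaw 106.9 tcp [414.7 283.3  35.7] q [-0.59  0.89 -0.17  2.06  0.61  0.23  0.57] t 2.65 F [ 0.5 -0.5 -0.9] open 17.7
```

```bash
python3 -m inch '[[[0,0,-0.012],0,-1],[[0,-0.04,-0.012],0.02,-1],[[0.02,-0.08,-0.012],0.05,-1],[[0.04,-0.12,-0.012],0.108,-1],[[0.06,-0.16,-0.012],0.108,-1]]'; python3 -c "
from h import *
go(455.4,-53,46,100.7)"
```

```text
time_s: 3.07
tool_pos: [408.9, 139.4, 48.5]
orientation: [0.278, -3.124, 0.018]
ft_force: [-0.6, -2.2, -1.8]
opening: 17.8
shift [-0.0118 -0.1975  0.0046] roll -0.009 dist 198 jaw 100.2 tcp [408.9 139.4  48.5] q [-0.41  0.85 -0.05  2.27  0.86  0.06  0.44] t 3.0667 F [-0.6 -2.2 -1.8] open 17.8
```

```bash
python3 -m inch '[[[-0.03,-0.04,0],0,-1],[[-0.05,-0.08,0],0,-1],[[-0.06,-0.12,0],0,-1],[[-0.06,-0.14,0],0,-1],[[-0.06,-0.14,0],0,-1]]'; python3 -m inch '[[[0,0,0],0,-1],[[0,0,0],0,-1]]'; python3 -c "
from h import *
go(455.4,-53,46,100.7)"
```

```text
time_s: 3.48
tool_pos: [498.2, 10.1, 48.2]
orientation: [0.271, -3.129, 0.017]
ft_force: [0.1, -1.4, -2.6]
opening: 18.0
time_s: 3.65
tool_pos: [496.7, 21.4, 48.7]
orientation: [-0.294, 3.127, -0.002]
ft_force: [-0.5, 0.3, -2.3]
opening: 17.6
shift [ 0.0544 -0.0655  0.0028] roll 0.0 dist 85 jaw 100.7 tcp [496.7  21.4  48.7] q [ 0.07  0.88 -0.34  2.07  0.88  0.34  0.75] t 3.65 F [-0.5  0.3 -2.3] open 17.6
```

```bash
python3 -m inch '[[[0,-0.03,0],0,-1],[[0,-0.055,0],0,-1],[[0,-0.065,0],0,-1],[[0,-0.065,0],0,-1],[[0,-0.065,0],0,-1]]'; python3 -m inch '[[[-0.015,0,0],0,-1],[[-0.03,0,0],0,-1],[[-0.046,0,0],0,-1],[[-0.046,0,0],0,-1],[[-0.046,0,0],0,-1]]'; python3 -c "
from h import *
go(553.7,-34.3,37,100.7)
s=vision.snapshot('scene');cv2.imwrite('pics/s3.png',cv2.resize(s['img'][150:350,180:450],(800,592)))"
```

```text
time_s: 4.07
tool_pos: [508.9, -41.1, 49.1]
orientation: [-0.296, 3.126, -0.002]
ft_force: [0.1, 0.7, -1.9]
opening: 17.7
time_s: 4.48
tool_pos: [554.3, -31.5, 49.1]
orientation: [-0.299, 3.126, -0.001]
ft_force: [-0.4, 0.9, -3.0]
opening: 18.2
shift [ 0.0011 -0.0026  0.0121] roll 0.004 dist 12 jaw 100.9 tcp [554.3 -31.5  49.1] q [ 0.24  0.93 -0.46  1.9   0.81  0.51  0.97] t 4.4833 F [-0.4  0.9 -3. ] open 18.2
```

View pics/s3.png

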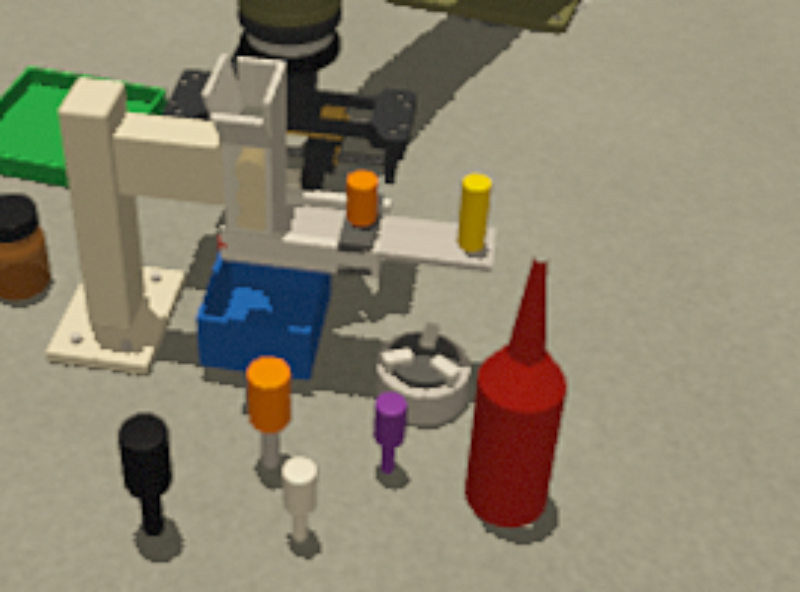

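The bin sits under the chute at crop (265,310), clear of the column and chuck. Lowering, releasing and rising.

```bash
python3 -m inch '[[[0.001,-0.003,0.007],0,-1],[[0.001,-0.003,0.012],0,-1],[[0.001,-0.003,0.0135],0,-1],[[0.001,-0.003,0.0135],0,-1],[[0.001,-0.003,0.0135],0,-1]]'; python3 -m inch '[[[0,0,0],0,0.2],[[0,0,0],0,0.2],[[0,0,0],0,0.2],[[0,0,0],0,0.2],[[0,0,0],0,0.2]]'; python3 -m inch '[[[0,0,-0.04],0,0.2],[[0,0,-0.08],0,0.2],[[0,0,-0.12],0,0.2],[[0,0,-0.16],0,0.2],[[0,0,-0.2],0,0.2]]'; python3 -c "
from h import *
go(638,58,215,10.7)"
```

```text
time_s: 4.95
tool_pos: [552.2, -38.1, 35.7]
orientation: [0.294, -3.126, 0.006]
ft_force: [-1.8, -0.4, 6.4]
opening: 17.7
time_s: 5.37
tool_pos: [554.0, -37.7, 35.4]
orientation: [-0.293, 3.127, -0.004]
ft_force: [-0.0, 0.4, 0.3]
opening: 48.7
time_s: 5.78
tool_pos: [553.2, -37.1, 237.4]
orientation: [-0.294, 3.127, -0.004]
ft_force: [1.7, 0.0, -0.2]
opening: 52.8
shift [-0.1011  0.0777  0.0222] roll -1.57 dist 129 jaw 100.7 tcp [553.2 -37.1 237.4] q [ 0.39  0.67 -0.7   1.77  0.54  0.9   1.22] t 5.7833 F [ 1.7  0.  -0.2] open 52.8
```

```bash
python3 -m inch '[[[0,0.04,0],0.12,0.2],[[-0.02,0.078,0],0.24,0.2],[[-0.06,0.078,0.01],0.36,0],[[-0.09,0.078,0.02],0.48,0],[[-0.101,0.078,0.022],0.6,0]]'; python3 -m inch '[[[0,0,0],0.12,0],[[0,0,0],0.24,0],[[0,0,0],0.36,0],[[0,0,0],0.48,0],[[0,0,0],0.6,0]]';  python3 -m inch '[[[0,0,0],0.12,0],[[0,0,0],0.24,0],[[0,0,0],0.37,0],[[0,0,0],0.37,0],[[0,0,0],0.37,0]]'; python3 -m inch '[[[0,0,0],0,0],[[0,0,0],0,0]]'; python3 -c "
from h import *
go(638,58,215,10.7)
s=wrist('w1')
for lo,hi,h,n in (((5,150,60),(16,255,255),166,'pin'),((22,130,60),(34,255,255),175,'post')):
    m=hsvmask(s['img'],lo,hi);k,L,st,ce=cv2.connectedComponentsWithStats(m.astype(np.uint8))
    for i in range(1,k):
        if st[i,4]>60: print(n,ce[i].round(),st[i],wray(s,*ce[i],h).round(1))
"
```

```text
time_s: 6.2
tool_pos: [641.3, 60.0, 212.0]
orientation: [0.65, 3.07, -0.002]
ft_force: [-0.3, 0.1, -1.2]
opening: 44.2
time_s: 6.62
tool_pos: [638.2, 58.3, 213.1]
orientation: [1.531, 2.741, -0.003]
ft_force: [0.7, 0.0, 0.7]
opening: 43.7
time_s: 7.03
tool_pos: [638.2, 58.4, 213.3]
orientation: [1.997, 2.421, -0.003]
ft_force: [-0.0, 0.5, 0.5]
opening: 44.0
time_s: 7.2
tool_pos: [638.3, 58.2, 213.3]
orientation: [1.999, 2.42, -0.002]
ft_force: [0.1, -0.4, 1.0]
opening: 44.2
shift [-0.0002 -0.0004 -0.0017] roll 0.003 dist 2 jaw 10.9 tcp [638.3  58.2 213.3] q [-0.04  0.74 -0.22  1.54  0.2   0.88 -0.15] t 7.2 F [ 0.1 -0.4  1. ] open 44.2
pin [279. 229.] [ 262  207   34   45 1187] [638.   62.6 166. ]
pin [394. 239.] [376 220  39  42 826] [714.8  69.9 166. ]
post [279. 111.] [262  96  35  31 812] [624.3 134.  175. ]
```

View pics/w1.png

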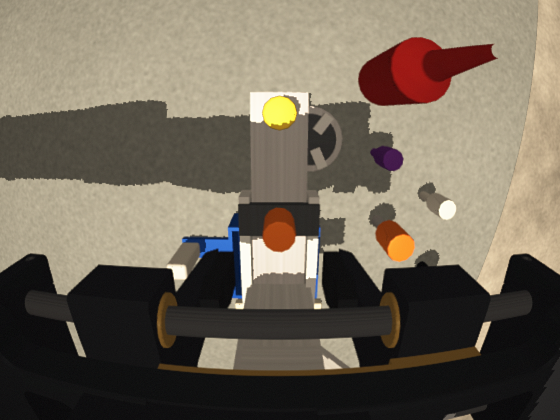

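The wrist view shows the pin head at (279,229) centred between the fingers, with the post at (279,111) straight beyond it. Descending to grip the head.

```bash
python3 -m inch '[[[0.001,0,0.04],0,0],[[0.001,0,0.065],0,0],[[0.001,0,0.075],0,0],[[0.001,0,0.075],0,0],[[0.001,0,0.075],0,-1]]'; python3 -m inch '[[[0,0,0],0,-1],[[0,0,0],0,-1],[[0,0,0],0,-1],[[0,0,0],0,-1],[[0,0,0],0,-1]]'; python3 -m inch '[[[0,0,-0.02],0,-1],[[0,0,-0.04],0,-1],[[0,0,-0.07],0,-1],[[0,0,-0.11],0,-1],[[0,0,-0.14],0,-1]]'; python3 -c "
from h import *
go(464,-295,215)"
```

```text
time_s: 7.67
tool_pos: [638.7, 59.1, 138.8]
orientation: [2.001, 2.418, -0.002]
ft_force: [0.2, 0.5, 0.9]
opening: 39.2
time_s: 8.08
tool_pos: [639.4, 59.2, 140.0]
orientation: [2.0, 2.416, 0.001]
ft_force: [0.1, 0.3, 6.2]
opening: 21.5
time_s: 8.5
tool_pos: [638.4, 59.5, 281.2]
orientation: [2.001, 2.417, 0.0]
ft_force: [1.5, 0.1, -0.9]
opening: 21.4
shift [-0.3155 -0.2378  0.0665] roll 0.0 dist 401 jaw 10.8 tcp [638.4  59.5 281.2] q [-0.04  0.67 -0.24  1.46  0.17  1.03 -0.13] t 8.5 F [ 1.5  0.1 -0.9] open 21.4
```

```bash
python3 -m inch '[[[0,-0.04,0],0,-1],[[0,-0.08,0],0,-1],[[-0.02,-0.12,0],0,-1],[[-0.05,-0.15,0],0,-1],[[-0.09,-0.17,0],0,-1]]'; python3 -m inch '[[[-0.04,-0.01,0],0,-1],[[-0.08,-0.02,0],0,-1],[[-0.12,-0.03,0],0,-1],[[-0.16,-0.04,0],0,-1],[[-0.2,-0.05,0],0,-1]]'; python3 -m inch '[[[-0.02,0,0],0,-1],[[-0.02,0,0],0,-1],[[-0.02,0,0],0,-1]]'; python3 -c "
from h import *
go(465,-297,60)"
```

```text
time_s: 8.92
tool_pos: [486.3, -53.5, 279.0]
orientation: [1.996, 2.425, -0.003]
ft_force: [0.7, -1.5, -1.3]
opening: 21.3
time_s: 9.33
tool_pos: [477.5, -262.3, 279.5]
orientation: [2.001, 2.418, -0.002]
ft_force: [1.1, -0.8, -0.2]
opening: 20.8
time_s: 9.58
tool_pos: [481.5, -281.0, 279.0]
orientation: [2.005, 2.416, -0.002]
ft_force: [0.2, 0.4, -1.0]
opening: 21.2
shift [-0.0121 -0.0193  0.219 ] roll 0.0 dist 220 jaw 10.6 tcp [ 481.5 -281.   279. ] q [ 0.6   0.55 -0.25  1.72  0.17  0.89  0.46] t 9.5833 F [ 0.2  0.4 -1. ] open 21.2
```

```bash
python3 -m inch '[[[-0.012,-0.019,0.04],0,-1],[[-0.012,-0.019,0.08],0,-1],[[-0.012,-0.019,0.12],0,-1],[[-0.012,-0.019,0.16],0,-1],[[-0.012,-0.019,0.2],0,-1]]'; python3 -m inch '[[[0,0,0.015],0,-1],[[0,0,0.025],0,-1],[[0,0,0.03],0,-1],[[0,0,0.03],0,-1],[[0,0,0.03],0,-1]]';python3 -m inch '[[[0,0,0],0,0],[[0,0,0],0,0],[[0,0,0],0,0],[[0,0,0],0,0],[[0,0,0],0,0]]';  python3 -m inch '[[[0,0,-0.03],0,0],[[0,0,-0.07],0,0],[[0,0,-0.11],0,0],[[0,0,-0.15],0,0],[[0,0,-0.19],0,0]]'; python3 -c "
from h import *
go(624,134,215,100.7)
s=wrist('w2');t=vision.snapshot('top')
cv2.imwrite('pics/v2.png',np.hstack([cv2.resize(s['img'],(400,300)),cv2.resize(t['img'][130:310,200:440],(400,300))]))"
```

```text
time_s: 10.0
tool_pos: [466.4, -293.5, 78.1]
orientation: [1.998, 2.421, 0.001]
ft_force: [-0.7, -0.8, -0.6]
opening: 21.1
time_s: 10.42
tool_pos: [466.8, -295.7, 50.4]
orientation: [1.999, 2.417, -0.001]
ft_force: [-0.6, 0.6, 0.4]
opening: 21.2
time_s: 10.83
tool_pos: [465.9, -296.2, 49.6]
orientation: [2.001, 2.417, -0.002]
ft_force: [-0.4, -0.7, 0.3]
opening: 43.7
time_s: 11.25
tool_pos: [465.0, -295.2, 241.2]
orientation: [2.002, 2.418, -0.002]
ft_force: [1.0, -0.3, 0.1]
opening: 43.9
shift [0.392  0.2364 0.0253] roll -1.57 dist 458 jaw 10.8 tcp [ 465.  -295.2  241.2] q [ 0.64  0.59 -0.25  1.79  0.2   0.78  0.47] t 11.25 F [ 1.  -0.3  0.1] open 43.9
```

View pics/v2.png

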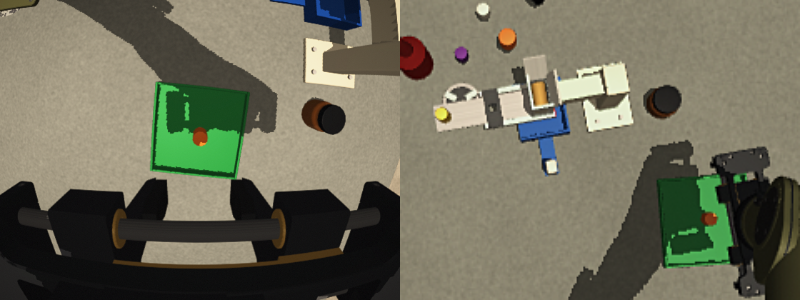

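The left half shows the pin in the tray at (200,137). The right half shows the bin under the chute at (545,122), the bridge hole empty, and the bystanders in place. Now to the gate post.

```bash
python3 -m inch '[[[0.04,0,-0.01],0,0],[[0.08,0,-0.01],0,0],[[0.12,0,-0.01],0,0],[[0.16,0,-0.01],0,0],[[0.2,0.0,-0.01],0,0]]'; python3 -m inch '[[[0.04,0,0],0,0],[[0.08,0,0],0,0],[[0.12,0,0],0,0],[[0.16,0.02,0],0,0],[[0.192,0.04,0],0,0]]'; python3 -m inch '[[[0,0.04,0],0,0],[[0,0.08,0],-0.12,0],[[0,0.12,0],-0.24,0],[[0,0.16,0],-0.36,0],[[0,0.196,0],-0.48,0]]'; python3 -m inch '[[[0,0,0],-0.12,0],[[0,0,0],-0.24,0],[[0,0,0],-0.36,0],[[0,0,0],-0.48,0],[[0,0,0],-0.6,0]]';python3 -m inch '[[[0,0,0],-0.12,0],[[0,0,0],-0.24,0],[[0,0,0],-0.36,0],[[0,0,0],-0.49,0],[[0,0,0],-0.49,0]]';python3 -m inch '[[[0,0,0],0,0],[[0,0,0],0,0]]'; python3 -c "
from h import *
go(624,134,142,100.7)"
```

```text
time_s: 11.77
tool_pos: [427.1, -97.4, 248.2]
orientation: [2.003, 2.418, -0.002]
ft_force: [1.0, 0.1, -0.5]
opening: 44.2
time_s: 12.18
tool_pos: [429.6, 98.7, 247.8]
orientation: [2.001, 2.42, -0.006]
ft_force: [0.8, -0.3, -0.6]
opening: 44.1
time_s: 12.6
tool_pos: [625.9, 133.9, 247.4]
orientation: [1.362, 2.829, -0.004]
ft_force: [0.8, 1.2, 0.7]
opening: 44.1
time_s: 13.02
tool_pos: [623.7, 133.5, 247.1]
orientation: [0.465, 3.107, -0.005]
ft_force: [-0.1, 0.8, 0.6]
opening: 43.8
time_s: 13.43
tool_pos: [623.7, 133.3, 247.1]
orientation: [0.298, -3.127, 0.004]
ft_force: [-0.2, -0.1, -0.8]
opening: 44.2
time_s: 13.6
tool_pos: [623.9, 133.6, 247.7]
orientation: [-0.289, 3.128, -0.005]
ft_force: [0.5, 0.6, -0.8]
opening: 43.7
shift [-0.0002  0.0007  0.1057] roll -0.003 dist 106 jaw 100.6 tcp [623.9 133.6 247.7] q [ 0.06  0.76 -0.66  1.5   0.51  1.06  1.04] t 13.6 F [ 0.5  0.6 -0.8] open 43.7
```

```bash
python3 -m inch '[[[0,0,0.04],0,0],[[0,0,0.08],0,0],[[0,0,0.106],0,0],[[0,0,0.106],0,0],[[0,0,0.106],0,0]]'; python3 -m inch '[[[0,0,0],0,-1],[[0,0,0],0,-1],[[0,0,0],0,-1],[[0,0,0],0,-1],[[0,0,0],0,-1],[[0,0,0],0,-1]]' ; python3 -m inch '[[[0,0,0],0,-1],[[0,0,0],0,-1],[[0,0,0],0,-1],[[0,0,0],0,-1],[[0,0,0],0,-1]]'; python3 -c "
from h import *
go(624,134,142,100.7)"
```

```text
time_s: 14.02
tool_pos: [623.6, 133.4, 141.4]
orientation: [0.292, -3.126, 0.005]
ft_force: [0.1, 0.3, 0.4]
opening: 44.0
time_s: 14.43
tool_pos: [625.4, 133.4, 143.9]
orientation: [-0.292, 3.124, -0.005]
ft_force: [0.3, -0.7, 6.0]
opening: 19.0
shift [0.0012 0.0009 0.0019] roll -0.0 dist 2 jaw 100.7 tcp [625.4 133.4 143.9] q [ 0.03  0.88 -0.59  1.59  0.61  0.86  0.95] t 14.4333 F [ 0.3 -0.7  6. ] open 19.0invalid input
```

```bash
python3 -m inch '[[[0,0.01,0],0,-1],[[0,0.02,0],0,-1],[[0,0.032,0],0,-1],[[0,0.044,0],0,-1],[[0,0.055,0],0,-1]]'; python3 -m inch '[[[0,0.001,0],0,-1],[[0,0.002,0],0,-1],[[0,0.003,0],0,-1],[[0,0.004,0],0,-1],[[0,0.005,0],0,-1]]'; python3 -m inch '[[[0,0.001,0],0,-1],[[0,0.002,0],0,-1],[[0,0.002,0],0,-1],[[0,0.002,0],0,-1]]'; python3 -c "
from h import *
go(624-11.1,134+59,142,100.7)"
```

```text
time_s: 14.85
tool_pos: [615.3, 186.4, 143.9]
orientation: [-0.29, 3.124, -0.008]
ft_force: [-0.6, -3.8, 8.7]
opening: 19.2
time_s: 15.27
tool_pos: [614.7, 189.3, 143.8]
orientation: [-0.289, 3.125, -0.012]
ft_force: [-0.4, -7.1, 11.1]
opening: 19.1
time_s: 15.6
tool_pos: [614.7, 189.3, 143.8]
orientation: [-0.287, 3.125, -0.016]
ft_force: [-0.3, -10.1, 11.5]
opening: 18.9
shift [0.0011 0.004  0.0018] roll -0.003 dist 5 jaw 100.5 tcp [614.7 189.3 143.8] q [-0.07  0.88 -0.58  1.58  0.6   0.87  0.87] t 15.6 F [ -0.3 -10.1  11.5] open 18.9
```

```bash
python3 -m inch '[[[0,0.001,0],0,-1],[[0,0.002,0],0,-1],[[0,0.003,0],0,-1],[[0,0.004,0],0,-1],[[0,0.004,0],0,-1]]'; python3 -c "
from h import *
s=vision.snapshot('scene');t=vision.snapshot('top')
print(telemetry.state()['ft_force'],telemetry.state()['tool_pos'])
a=s['img'][150:300,180:400];b=t['img'][130:260,150:340]
cv2.imwrite('pics/v3.png',np.hstack([cv2.resize(a,(440,300),interpolation=2),cv2.resize(b,(360,300))]))"
```

```text
time_s: 16.02
tool_pos: [614.7, 189.3, 143.7]
orientation: [-0.284, 3.126, -0.026]
ft_force: [1.0, -14.7, 14.9]
opening: 19.3
[  0.83123686 -15.31763228  13.80997395] [614.7346484  189.36842523 143.79014055]
```

View pics/v3.png

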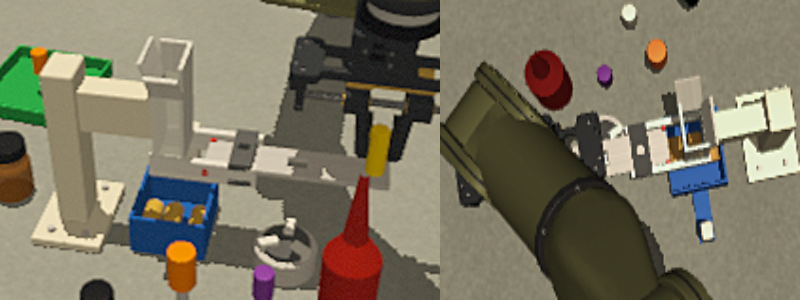

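The blanks are in the bin at (170,212), the chute is empty, and the gate is stalled against its stop (force 15 N with no movement). Easing off, releasing and rising.

```bash
python3 -m inch '[[[0,-0.004,0],0,-1],[[0,-0.007,0],0,-1],[[0,-0.007,0],0,0],[[0,-0.007,0],0,0],[[0,-0.007,0],0,0]]'; python3 -m inch '[[[0,0,0],0,0],[[0,0,0],0,0],[[0,0,0],0,0]]'; python3 -c "
from h import *
go(613,193,142,100.7)"
```

```text
time_s: 16.53
tool_pos: [613.1, 191.8, 142.1]
orientation: [-0.294, 3.127, -0.004]
ft_force: [0.1, -0.6, 0.6]
opening: 37.0
time_s: 16.78
tool_pos: [613.0, 191.7, 141.8]
orientation: [-0.294, 3.127, -0.004]
ft_force: [0.7, 1.1, -0.1]
opening: 43.6
shift [-0.0002  0.0013 -0.0002] roll 0.001 dist 1 jaw 100.7 tcp [613.  191.7 141.8] q [-0.07  0.88 -0.58  1.58  0.6   0.86  0.87] t 16.7833 F [ 0.7  1.1 -0.1] open 43.6
```

```bash
python3 -m inch '[[[0,0,-0.03],0,0],[[0,0,-0.06],0,0],[[0,0,-0.1],0,0],[[0,0,-0.13],0,0],[[0,0,-0.15],0,0]]'; python3 -m inch '[[[0.04,0,0],0,0],[[0.08,0,0],0,0],[[0.12,0,0],0,0],[[0.16,0.03,0],0,0],[[0.18,0.06,0],0,0]]'; python3 -m inch '[[[0,0.04,0],0,0],[[0,0.08,0],0,0],[[0,0.1,0],0,0],[[0,0.1,0],0,0],[[0,0.1,0],0,0]]'; python3 -c "
from h import *
s=vision.snapshot('scene');t=vision.snapshot('top');go(0,0,0)
P=cloud(s);S0=np.load('pics/scene0.npy',allow_pickle=True).item();T0=np.load('pics/top0.npy',allow_pickle=True).item()
def c(x,lo,hi,cc,r):
    m=hsvmask(x['img'],lo,hi);v,u=np.nonzero(m);k=np.hypot(u-cc[0],v-cc[1])<r;return np.array([u[k].mean(),v[k].mean()])
Y=((22,130,60),(34,255,255));
a=ray(t,*c(t,*Y,(205,201),30),175);b=ray(T0,*c(T0,*Y,(224,198),12),175);print('gate top view',np.hypot(*(a-b)[:2]),a)
a=ray(s,*c(s,*Y,(365,230),40),147.5);b=ray(S0,*c(S0,*Y,(340,220),25),147.5);print('gate scene view',np.hypot(*(a-b)[:2]),a)
RD=((0,180,40),(3,255,255));print('can px',c(s,*RD,(354,291),60),c(S0,*RD,(354,291),60))
Pt=cloud(t);m=hsvmask(t['img'],(105,120,30),(125,255,255))&(abs(Pt[...,0]-600)<110)&(abs(Pt[...,1]+20)<90);v,u=np.nonzero(m);print('binpost',[ray(t,u_.mean(),v_.mean(),72).round(1) for v_,u_ in [np.nonzero(hsvmask(t['img'],(15,0,120),(40,110,255))&(abs(Pt[...,0]-552)<22)&(abs(Pt[...,1]+36)<25)&(Pt[...,2]>50))]])
A=s['img'][150:300,160:400];B=t['img'][130:310,180:440]
cv2.imwrite('pics/v4.png',np.hstack([cv2.resize(A,(400,300),interpolation=2),cv2.resize(B,(400,300))]))"
```

```text
time_s: 17.2
tool_pos: [613.8, 193.0, 295.7]
orientation: [-0.294, 3.123, -0.001]
ft_force: [0.5, 0.6, 0.2]
opening: 44.4
time_s: 17.62
tool_pos: [424.6, 212.3, 291.4]
orientation: [0.286, -3.128, 0.01]
ft_force: [0.1, 1.0, 0.8]
opening: 43.9
time_s: 18.03
tool_pos: [407.4, 315.1, 291.4]
orientation: [-0.298, 3.127, -0.004]
ft_force: [0.2, -0.7, -0.3]
opening: 43.9
shift [ 0.4593 -0.2303  0.2921] roll 0.0 dist 591 jaw 100.7 tcp [408.5 312.6 291.1] q [-0.31  0.55 -0.7   1.81  0.43  0.95  0.56] t 18.1333 F [ 0.3 -0.9  0. ] open 44.5
gate top view 57.61791125061395 [613.16865203 190.50436014 175.        ]
gate scene view 58.03713209696917 [611.45929501 188.57099975 147.5       ]
can px [354.1423221  291.12109863] [354.01113861 291.04022277]
binpost [array([549.5, -36.8,  72. ])]
```

View pics/v4.png

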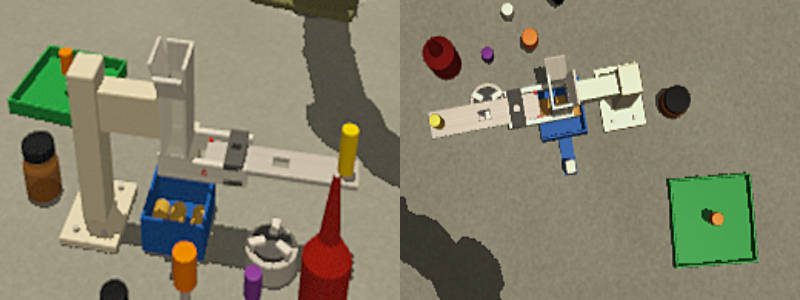

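```bash
python3 -c "
from plant import bot
print(bot.finish_job())"
```

```text
the job is handed in; nothing more can be done
None
```

I handed the job in at about 18 s. The bin is under the chute, the pin is in the tray, the gate is drawn out and the blanks are in the bin. The hand-in gave no verdict.

Last checks, from the final scene and top pictures:
- **Blanks:** the blanks are visible in the bin and the chute is empty. I did not measure their positions or count them exactly.
- **Bin:** it stands on the bench with its middle about 5 mm from the chute axis.
- **Pin:** it stands upright in the green tray.
- **Bystanders:** the can moved less than 0.2 pixel. The chuck and jar look unmoved by eye.
- **Robot:** the arm is clear of everything.

**Disagreement on the gate travel:** the two camera views gave 57.6 and 58.0 mm and the tool travelled 56.9 mm. All three are short of 60 mm but above the 56 mm needed. The post's final position in the top view is 209.8 mm from the chute axis, where 210 mm was expected. The gate also stayed still while the pull rose from 7 to 15 N, against 3 N of friction. I took it to be at its end stop, possibly having started 1–2 mm out.

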